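Lay out slab glass from the pile onto its pattern cards

TASK

Take the pile of coloured slab glass apart from the top, one piece at a time, and lay each piece, and the one lying loose beside it, flat on the pattern card with its own colour and shape, covering the drawing: centred on it and turned the same way (either end of a piece may point either way). Keep the glass flat, never lift a piece that still carries another, and leave the jar and the hammer where they are.

Things in the scene. Friction and masses are not known exactly. Their poses are not given: they have to be found in the camera images.
- blue_glass: Cobalt-blue slab-glass rectangle, 90 (x) by 54 (y) by 28 mm thick, about 0.34 kg. Origin at the centre of its underside, z up, x along its length. At the start it lies on the bench, either alone or at the bottom of the pile of three (then the amber disc and on that the red bar lie on it).
- green_glass: Green slab-glass oblong with half-round ends, 90 (x) by 54 (y) by 28 mm thick, about 0.31 kg; its straight sides, 54 mm apart, are 36 mm long. Origin at the centre of its underside, z up, x along its length. At the start it lies on the bench, either alone or at the bottom of the pile (whichever the blue one is not).
- amber_glass: Amber slab-glass disc, 54 mm diameter, 28 mm thick, about 0.16 kg. Origin at the centre of its underside, z up, its turn does not matter. At the start the middle piece of the pile, so its underside is 28 mm above the bench.
- red_glass: Ruby-red slab-glass bar, 42 (x) by 24 (y) by 28 mm thick, about 0.07 kg. Origin at the centre of its underside, z up, x along its length. At the start the top piece of the pile, its underside 56 mm above the bench.
- blue_card: Card 110 (x) by 74 (y) mm with a blue rectangle drawn on it, the place of the blue piece. Fixed to the bench, 3 mm thick white card; the drawing has a thin dark outline and is as big as the piece. Origin at the centre of the card's underside (the drawing is centred on it, on the card's top face, 3 mm higher), z up, x along the rectangle's length.
- green_card: Card 110 (x) by 74 (y) mm with a green round-ended oblong drawn on it, the place of the green piece. Fixed to the bench, 3 mm thick white card; the drawing has a thin dark outline and is as big as the piece. Origin at the centre of the card's underside (the drawing is centred on it, on the card's top face, 3 mm higher), z up, x along the oblong's length.
- amber_card: Square card 74 by 74 mm with an amber circle drawn on it, the place of the amber disc. Fixed to the bench, 3 mm thick white card; the drawing has a thin dark outline and is as big as the piece. Origin at the centre of the card's underside (the drawing is centred on it, on the card's top face, 3 mm higher), z up, x and y along its edges.
- red_card: Card 62 (x) by 44 (y) mm with a small red rectangle drawn on it, the place of the red bar. Fixed to the bench, 3 mm thick white card; the drawing has a thin dark outline and is as big as the piece. Origin at the centre of the card's underside (the drawing is centred on it, on the card's top face, 3 mm higher), z up, x along the rectangle's length.
- jar: Bystander, not to be disturbed: clear glass jar with a black cap, 60 mm diameter, 75 mm tall, standing to the robot's right of the work. Origin at the centre of its underside.
- hammer: Bystander, not to be disturbed: a hammer about 240 mm long lying on the bench beyond the work, roughly across the robot's view. Origin on its underside near the middle of its length, x along the handle towards the head.
Not all that is in view belongs to the job. Several things look just like the blue_glass: the one meant starts nearest to the robot's base. There is more than one size of the green_glass; the job needs the smaller.

How it is judged:
At the end, for the whole second after the job is handed in: Each of the four pieces lies flat (within 0.06 rad, its underside within 3 mm of the card's top) and at rest on the card of its own colour, its centre within 12 mm of the card's centre; blue, green and red have their length within 0.22 rad of the drawing's, either way round (horizontal distance between blue_glass and blue_card below 0.012 m and z of blue_glass in the frame of blue_card below 0.006 m and angle between each of blue_glass, green_glass, amber_glass, red_glass's own z axis and vertical below 0.06 rad and linear speed of each of blue_glass, green_glass, amber_glass, red_glass below 0.01 m/s and angle between the x axis of blue_glass and the x axis of blue_card, either way round below 0.22 rad and horizontal distance between green_glass and green_card below 0.012 m and z of green_glass in the frame of green_card below 0.006 m and angle between the x axis of green_glass and the x axis of green_card, either way round below 0.22 rad and horizontal distance between amber_glass and amber_card below 0.012 m and z of amber_glass in the frame of amber_card below 0.006 m and horizontal distance between red_glass and red_card below 0.012 m and z of red_glass in the frame of red_card below 0.006 m and angle between the x axis of red_glass and the x axis of red_card, either way round below 0.22 rad); the robot touches nothing.
It fails at once if a piece of glass is tipped more than about 35 degrees from flat (angle between any of blue_glass, green_glass, amber_glass, red_glass's own z axis and vertical above 0.6 rad).
It fails at once if a piece is lifted while another still lies on it ((height (world z) of blue_glass above 0.015 m and horizontal distance between blue_glass and amber_glass below 0.04 m and z of amber_glass in the frame of blue_glass above 0.02 m) or (height (world z) of green_glass above 0.015 m and horizontal distance between green_glass and amber_glass below 0.04 m and z of amber_glass in the frame of green_glass above 0.02 m) or (height (world z) of amber_glass above 0.043 m and horizontal distance between amber_glass and red_glass below 0.04 m and z of red_glass in the frame of amber_glass above 0.02 m)).
It fails at once if the jar or the hammer is pushed more than 20 mm or the jar is tipped over (distance of any of jar, hammer from where it was at the start of the episode above 0.02 m or angle between jar's own z axis and vertical above 0.4 rad).
It also fails if it takes over 112 s, if anything falls off the work surface, if the arm or the gripper's body presses on something with over 40 N, if the wrist force passes 120 N, or if a joint passes its speed limit or range.

ROBOT

A 7-joint arm with a two-finger parallel gripper is mounted at the origin on the work surface. World frame = base frame: x ahead of the robot, y to its left, z up, the work surface at z = 0. Lengths are in m, angles in rad, forces in N, time in s.
With the tool pointing down it reaches from about 0.4 to 0.85 m from the base axis. Payload 10.4 kg.
Tool frame: the origin (TCP) lies between the finger pads; the fingertips stand 17 mm ahead of it and the grasp point (between the pads) lies 2 mm behind it; z points along the fingers, y is the line along which they close (so a half turn about z gives the same grasp; the last joint's range is limited). The gripper opens to 85 mm and grips with 20 to 120 N. Pads are 22 mm wide; open, the fingers measure 114 mm over their backs; the gripper's body (76 mm by 85 mm) begins 54 mm behind the grasp point. The pads swing forward as they close: fully open they stand 13 mm farther back than shut.
Start: joints at [1.256, 0.332, -0.065, 1.46, 0.022, 1.35, -0.088], TCP at [0.18, -0.599, 0.248] pointing down, gripper open.
Joint ranges: [-2.6, 2.6], [-0.5, 2.12], [-1.47, 1.34], [0.16, 2.42], [-1.27, 4.41], [0.06, 2.06], [-2.6, 2.6]. Speed limits (rad/s): [2.22, 2.22, 2.79, 2.79, 3.14, 3.14, 3.14].

INTERFACE

Orientations are given as a unit quaternion [x, y, z, w].
In Python, from workcell import readout, imaging, manip gives the robot as it stands. The module is installed in compiled form; this text tells all that it offers.
- The arm moves only by the shell command python3 -m crank 'ROWS' [OPENING] [FORCE]. ROWS is JSON, a list of rows, each a list of 4 numbers: the shift along the tool's x, y, z as a fraction of full scale, then the turn about the tool's z as a fraction of full scale. In form: [[x, y, z, yaw], ...]. A call has 1 to 5 rows; each row is the pose to reach, as a shift and turn from the pose commanded when the call began, along the tool's axes at that moment; what a row does not reach only later rows make up. Full scale, the value 1, is 400 mm for a shift and 60 degrees for a turn. A row lasts 1/12 s, in which the tool goes at most 41.7 mm and 7.16 degrees, less where a joint would pass 70% of its speed; a pose out of reach is approached as far as the arm can. A call with a number of a shift or a turn outside -1 to 1 is refused whole. A call with a gripper value outside its range is refused whole. OPENING is the gripper command: -1 is shut, 1 is fully open, values between are in proportion, set as the call begins (- or left out, the last holds). The fingers move at their own pace and stop on an object; FORCE is the grip in N (left out, the last holds). Time passes only in rows, so rows that repeat a pose let the fingers close. It gives the time, the measured TCP pose, the force, the opening and the grip force at its end, in the units of the state.
- readout.get_obs(): the state, without advancing time (a new reading comes with each control period).
- imaging.camera(name): name is "scene" or "top" or "wrist"; returns a dict with "color" (384x512x3 uint8, red, green, blue), "fx", "fy", "cx", "cy" (pixels), "rvec" (rotation vector, rad) and "tvec" (3), from world to camera coordinates, as OpenCV has them. Camera axes: x right, y down, z forward; pixel columns grow to the right and rows downward; lengths in m; the calibration is good to about 2 mm. A picture is of the moment at which its call begins. There is no depth.
- manip.hand_in(): hands the job in; it is judged then, once.
The state is a dict: "clock": time; "joint_pos": joint angles; "joint_velocities": joint speeds; "tau": joint torques, N m; "position": TCP position; "ee_rot": TCP orientation; "ft_force": force on the tool from outside, world axes, zero at the start; "torque": the same for the moment, N m; "grip_width": opening from 0.0 (shut) to 1.0 (fully open); "grasp_force": force on a finger pad.
Only numpy, scipy, OpenCV 4.12 (cv2) and the standard library are available. Lean on these libraries where they do the work, as an engineer would, in place of code of your own. Each camera call takes 0.05 s, during which the arm holds its last target. There are 200 camera calls.

## Working session

There is one attempt and no reset: what is moved stays moved. The work goes in short steps, Python scripts to look and compute and a shell command to move; the robot and the scene stay as the last step left them, time stands still between calls to the robot, and variables do not carry over. Pictures are saved under pics/ and viewed, at most 14 in all, crops included, and the job is handed in when it is done.

```bash
mkdir -p pics
cat > h.py <<'E'
import numpy as np, cv2
from workcell import readout, imaging
from scipy.spatial.transform import Rotation as R
def shot(n,f=None):
    c=imaging.camera(n)
    if f: cv2.imwrite('pics/'+f,c['color'][:,:,::-1])
    return c
def ray(c,u,v,z):
    M=R.from_rotvec(np.ravel(c['rvec'])).as_matrix(); t=np.ravel(c['tvec'])
    o=-M.T@t; d=M.T@np.array([(u-c['cx'])/c['fx'],(v-c['cy'])/c['fy'],1])
    return o+d*(z-o[2])/d[2]
E
python3 - <<'E'
from h import *
for n in('top','scene'):
    c=shot(n,n+'0.png'); print(n,c['fx'],c['cx'],c['cy'],c['rvec'],c['tvec'])
    if n=='top':
        for p in((0,0),(511,0),(0,383),(511,383)): print(ray(c,*p,0))
o=readout.get_obs();print(o)
E
```

```text
top 364.70175035198645 256.1741418062724 185.88780174292285 [ 2.11315756 -2.11464401  0.17298845] [-0.00451116  0.61438094  1.17260985]
[1.37995812 1.016135   0.        ]
[ 1.34821178 -0.98084557  0.        ]
[-0.02499867  0.82905735  0.        ]
[-0.01097744 -0.81003964  0.        ]
scene 465.92345211074013 257.25195864006065 189.86532320801922 [ 2.31103512  0.74658238 -0.30488922] [-0.5051846  -0.2332023   1.47545141]
{'clock': 0.1, 'joint_pos': array([ 1.2564265 ,  0.33279239, -0.06467022,  1.46083787,  0.02158178,
        1.34994545, -0.08849236]), 'joint_velocities': array([ 0.00062695, -0.00181309, -0.00205857, -0.0023511 , -0.00203424,
       -0.00127483,  0.00099386]), 'tau': array([ 9.81606536e-04, -6.26748848e+01,  4.90948150e-02, -3.92429709e+01,
        1.64388225e-02,  7.02389167e-03, -1.06616199e-05]), 'position': array([ 0.17967334, -0.59828223,  0.24761488]), 'ee_rot': array([ 9.89377864e-01,  1.45365148e-01, -1.19239306e-04, -6.33180585e-04]), 'ft_force': array([-0.29280331,  0.42465696, -1.01277371]), 'torque': array([ 0.0237003 ,  0.05495734, -0.05655148]), 'grasp_force': 0.0, 'grip_width': 0.9995099763611983}
```

View pics/top0.png

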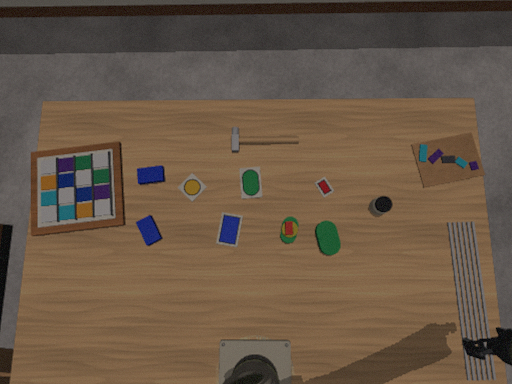

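View pics/scene0.png

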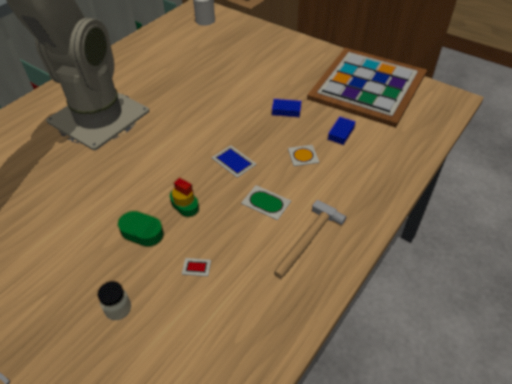

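The top view shows the pile (red, amber, small green) at (289,230), with the larger green decoy at (328,238). The blue piece nearest the base is at (149,230). The cards are blue (230,230), amber (192,187), green (251,183) and red (324,187). The jar is at (380,207) and the hammer at (265,140).

```bash
cat >> h.py <<'E'
def mask(img,col):
    h=cv2.cvtColor(img,cv2.COLOR_RGB2HSV); H,S,V=[h[:,:,i].astype(int) for i in range(3)]
    m={'blue':(H>110)&(H<130)&(S>150)&(V>60),'green':(H>55)&(H<85)&(S>120)&(V>40),
       'amber':(H>14)&(H<30)&(S>195)&(V>90),'red':((H<6)|(H>174))&(S>150)&(V>70)}[col]
    return m.astype(np.uint8)
def blobs(c,col,z,amin=40,amax=1e9):
    cs,_=cv2.findContours(mask(c['color'],col),cv2.RETR_EXTERNAL,cv2.CHAIN_APPROX_NONE)
    out=[]
    for k in cs:
        if amin<cv2.contourArea(k)<amax:
            P=np.array([ray(c,*p,z)[:2] for p in k[:,0]])
            (x,y),(w,h),a=cv2.minAreaRect((P*1000).astype(np.float32))
            if w<h: w,h,a=h,w,a+90
            (uv,_,_)=cv2.minAreaRect(k)
            out.append((col,np.round(uv),np.round([x,y],1),'LxW',np.round([w,h]),'ang',round((a+90)%180-90,1)))
    return out
E
python3 - <<'E'
from h import *
c=shot('top')
for col in('blue','green','amber','red'):
    for z in (.003,.028): 
        for b in blobs(c,col,z): print(z,*b)
for z in(.056,.084): print(z,ray(c,289,228,z))
E
```

```text
0.003 blue [229. 229.] [472.8  90. ] LxW [88. 53.] ang -9.6
0.003 blue [148. 230.] [470.2 369.9] LxW [91. 53.] ang 28.1
0.003 blue [ 84. 194.] [597.5 608.7] LxW [54. 46.] ang -82.9
0.003 blue [ 65. 180.] [647.5 678.4] LxW [55. 46.] ang -82.9
0.003 blue [150. 174.] [667.5 375.4] LxW [90. 53.] ang -82.9
0.028 blue [229. 229.] [471.1  87.5] LxW [87. 52.] ang -9.6
0.028 blue [148. 230.] [468.6 362. ] LxW [89. 52.] ang 28.1
0.028 blue [ 84. 194.] [593.4 596. ] LxW [53. 46.] ang -82.9
0.028 blue [ 65. 180.] [642.4 664.4] LxW [53. 45.] ang -82.9
0.028 blue [150. 174.] [661.9 367.4] LxW [89. 52.] ang -82.9
0.003 green [287. 238.] [ 442.8 -109.3] LxW [50. 28.] ang 74.1
0.003 green [327. 238.] [ 444.3 -247.1] LxW [113.  71.] ang 13.2
0.003 green [250. 182.] [638.8  16.4] LxW [87. 53.] ang 0.5
0.003 green [101. 176.] [662.7 552.9] LxW [56. 46.] ang -82.9
0.003 green [ 82. 162.] [712.4 622.8] LxW [55. 47.] ang -84.6
0.028 green [287. 238.] [ 441.7 -107.8] LxW [49. 28.] ang 74.1
0.028 green [327. 238.] [ 443.2 -242.8] LxW [110.  70.] ang 13.2
0.028 green [250. 182.] [633.8  15.4] LxW [85. 52.] ang 0.5
0.028 green [101. 176.] [657.2 541.4] LxW [54. 45.] ang -82.9
0.028 green [ 82. 162.] [705.9 609.8] LxW [53. 46.] ang -84.6
0.003 amber [ 48. 182.] [640.4 740.8] LxW [51. 45.] ang -82.9
0.028 amber [ 48. 182.] [635.4 725.5] LxW [50. 44.] ang -82.9
0.003 red [288. 228.] [ 477.7 -114.6] LxW [41. 22.] ang 4.8
0.003 red [324. 187.] [ 621.2 -241.4] LxW [41. 23.] ang 31.7
0.028 red [288. 228.] [ 475.9 -113. ] LxW [40. 22.] ang 4.8
0.028 red [324. 187.] [ 616.5 -237.2] LxW [40. 22.] ang 31.7
0.056 [ 0.47302047 -0.11336281  0.056     ]
0.084 [ 0.4710379  -0.11148687  0.084     ]
```

```bash
cat >> h.py <<'E'
def plan(x,y,z,yaw=None,start=None):
    "x,y,z m; yaw deg = world angle of tool x (mod 180). start=(x,y,z,yaw) overrides the measured pose"
    if start is None:
        o=readout.get_obs(); q=R.from_quat(o['ee_rot']).as_matrix(); p=o['position']
        y0=np.degrees(np.arctan2(q[1,0],q[0,0]))
    else: p,y0=np.array(start[:3]),start[3]
    a=np.radians(y0); d=np.array([x,y,z])-p
    s=np.array([d[0]*np.cos(a)+d[1]*np.sin(a), d[0]*np.sin(a)-d[1]*np.cos(a), -d[2]])/.4
    t=0 if yaw is None else -((yaw-y0+90)%180-90)/60
    print('at',np.round(p,4),'yaw %.1f'%y0,'-> shift',np.round(s,4),'turn %.4f'%t,'| rows: %.1f shift, %.1f turn'%(np.linalg.norm(s)*.4/.0417,abs(t)*60/7.16))
    return (x,y,z,y0 if yaw is None else y0-t*60)
E
python3 - <<'E'
from h import *
plan(.471,-.112,.25,4.8)
c=shot('top'); im=c['color']; h=cv2.cvtColor(im,cv2.COLOR_RGB2HSV)
print(h[187,192],h[187,180],h[180,192],h[233,295])
m=((h[:,:,1]<60)&(h[:,:,2]>120)).astype(np.uint8)[150:225,165:220]
k=max(cv2.findContours(m,0,cv2.CHAIN_APPROX_NONE)[0],key=cv2.contourArea)[:,0]+[165,150]
P=np.array([ray(c,*p,.003)[:2]*1000 for p in k],np.float32); print(cv2.minAreaRect(P))
E
```

```text
at [ 0.1797 -0.5983  0.2477] yaw 16.7 -> shift [ 1.0471 -0.9549 -0.0058] turn 0.1987 | rows: 13.6 shift, 1.7 turn
[ 21 193 131] [ 19  28 127] [ 21 197 114] [ 26 180 115]
((621.3547973632812, 223.22793579101562), (72.07246398925781, 73.9218978881836), 46.475589752197266)
```

```bash
python3 -m crank '[[0.35,-0.318,0,0],[0.35,-0.318,0,0],[0.35,-0.318,0,0],[0.35,-0.318,0,0],[0.35,-0.318,0,0]]' 1
python3 -m crank '[[0.35,-0.318,0,0],[0.35,-0.318,0,0],[0.35,-0.318,0,0],[0.35,-0.318,0,0],[0.35,-0.318,0,0]]'
python3 -m crank '[[0.35,-0.318,0,0.2],[0.35,-0.318,0,0.2],[0.35,-0.318,0,0.2],[0.35,-0.318,0,0.2],[0.35,-0.318,0,0.2]]'
python3 -m crank '[[0,0,0,0],[0,0,0,0],[0,0,0,0]]'
python3 - <<'E'
from h import *
c=shot('wrist','w1.png')
for z,col in((.084,'red'),(.056,'amber'),(.028,'green')):
    for b in blobs(c,col,z,100): print(z,*b)
plan(.471,-.112,.25,4.8)
E
```

```text
clock: 0.62
position: [0.2801, -0.4324, 0.2484]
ee_rot: [0.989, 0.148, 0.0, -0.0]
ft_force: [0.8, 0.3, -0.3]
grip_width: 0.995
grasp_force: 0.0
clock: 1.03
position: [0.377, -0.2699, 0.2486]
ee_rot: [0.989, 0.148, 0.0, -0.0]
ft_force: [1.0, 0.7, 0.9]
grip_width: 0.998
grasp_force: 0.0
clock: 1.45
position: [0.4735, -0.1087, 0.2486]
ee_rot: [0.999, 0.042, 0.0, -0.0]
ft_force: [0.3, -1.0, -0.1]
grip_width: 0.997
grasp_force: 0.0
clock: 1.7
position: [0.472, -0.1128, 0.2481]
ee_rot: [0.999, 0.041, -0.0, 0.0]
ft_force: [-0.3, 0.4, -0.0]
grip_width: 1.002
grasp_force: 0.0
0.084 red [256. 173.] [ 474.5 -109.5] LxW [43. 22.] ang 1.0
0.084 red [382.  41.] [ 604.4 -211.4] LxW [33. 19.] ang 30.8
0.056 amber [261. 168.] [ 474.8 -114.5] LxW [53. 51.] ang 80.1
0.028 green [251. 191.] [ 440.2 -106.1] LxW [53. 25.] ang 71.0
0.028 green [362. 194.] [ 443.8 -242.6] LxW [122.  77.] ang 13.1
0.028 green [266. 143.] [ 498.6 -119. ] LxW [53. 35.] ang 81.5
0.028 green [153.  24.] [613.1   8.6] LxW [51. 44.] ang -85.3
at [ 0.4718 -0.1134  0.2481] yaw 4.6 -> shift [-0.0017 -0.0037 -0.0047] turn -0.0029 | rows: 0.1 shift, 0.0 turn
```

View pics/w1.png

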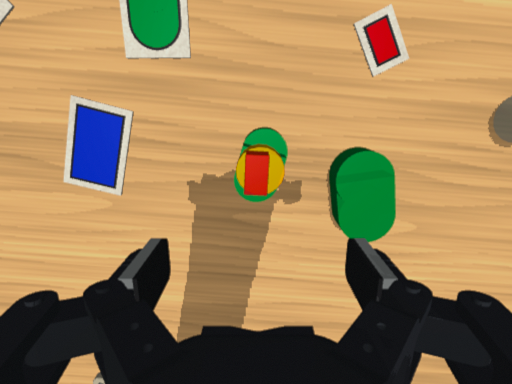

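The wrist view shows red on top at (256,173), amber under it and the green ends below. It also shows the decoy green at (362,194) and the blue and red cards. Now I grasp the red bar.

```bash
python3 -m crank '[[0.001,-0.007,0.1,0.03],[0.001,-0.007,0.2,0.03],[0.001,-0.007,0.3,0.03],[0.001,-0.007,0.38,0.03],[0.001,-0.007,0.428,0.03]]' 
python3 -m crank '[[0,0,0,0],[0,0,0,0],[0,0,0,0],[0,0,0,0],[0,0,0,0]]' -1 30
python3 -m crank '[[0,0,0,0],[0,0,0,0],[0,0,0,0],[0,0,0,0],[0,0,0,0]]'
python3 - <<'E'
from h import *
c=shot('wrist','w2.png')
s=plan(.4720,-.1116,.20)
plan(.6212,-.2414,.12,31.7,s)
E
```

```text
clock: 2.17
position: [0.4699, -0.1107, 0.0736]
ee_rot: [1.0, 0.024, -0.002, -0.0]
ft_force: [-0.7, 1.0, -0.6]
grip_width: 1.0
grasp_force: 0.0
clock: 2.58
position: [0.4734, -0.11, 0.0787]
ee_rot: [1.0, 0.025, 0.001, 0.001]
ft_force: [-0.1, 1.0, 0.2]
grip_width: 0.299
grasp_force: 0.0
clock: 3.0
position: [0.4735, -0.1099, 0.0787]
ee_rot: [1.0, 0.025, 0.001, 0.001]
ft_force: [-0.5, 0.1, 7.2]
grip_width: 0.27
grasp_force: 30.3
at [ 0.4735 -0.1099  0.0787] yaw 2.9 -> shift [-0.004   0.0039 -0.3032] turn 0.0000 | rows: 2.9 shift, 0.0 turn
at [ 0.472  -0.1116  0.2   ] yaw 2.9 -> shift [0.3561 0.343  0.2   ] turn -0.4800 | rows: 5.1 shift, 4.0 turn
```

View pics/w2.png

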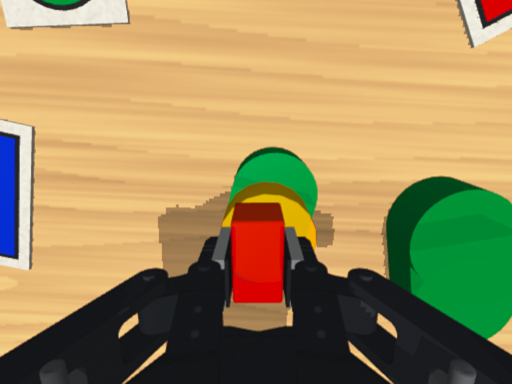

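Red is gripped squarely. I lift it and carry it to the red card.

```bash
python3 -m crank '[[0,0,-0.05,0],[0,0,-0.15,0],[0,0,-0.25,0],[0,0,-0.3,0],[0,0,-0.3,0]]'
python3 -m crank '[[0.08,0.075,0,-0.1],[0.16,0.15,0,-0.2],[0.24,0.23,0.03,-0.3],[0.32,0.31,0.06,-0.4],[0.352,0.347,0.1,-0.48]]'
python3 -m crank '[[0,0,0,0],[0,0,0,0]]'
python3 - <<'E'
from h import *
c=shot('wrist','w3.png')
for z,col in((.003,'red'),(.003,'green'),(.003,'blue')):
    for b in blobs(c,col,z,100): print(z,*b)
plan(.6212,-.2414,.025,31.7)
c=shot('top')
cs=[b for z,col in((.028,'green'),(.056,'amber'),(.11,'red')) for b in blobs(c,col,z)]
for b in cs:print(*b)
E
```

```text
clock: 3.47
position: [0.475, -0.1099, 0.2028]
ee_rot: [1.0, 0.025, 0.004, 0.002]
ft_force: [0.6, -0.6, 0.1]
grip_width: 0.275
grasp_force: 29.7
clock: 3.88
position: [0.6225, -0.2434, 0.1579]
ee_rot: [0.961, 0.275, 0.001, 0.001]
ft_force: [0.6, 0.1, 0.2]
grip_width: 0.276
grasp_force: 29.7
clock: 4.05
position: [0.6194, -0.242, 0.1536]
ee_rot: [0.962, 0.272, -0.002, -0.002]
ft_force: [-0.2, 0.1, 0.3]
grip_width: 0.275
grasp_force: 29.7
0.003 red [257. 252.] [ 550.4 -281. ] LxW [113.  55.] ang 31.8
0.003 red [260. 177.] [ 622.  -240.6] LxW [42. 24.] ang 31.1
0.003 green [155. 356.] [ 376.4 -248.3] LxW [55.  9.] ang -12.1
0.003 green [177. 271.] [ 489.7 -219.8] LxW [23. 10.] ang -45.7
0.003 green [ 84. 236.] [ 469.4 -109.8] LxW [95. 60.] ang -14.8
0.003 green [19. 28.] [6.248e+02 5.000e-01] LxW [51. 31.] ang 18.0
at [ 0.6198 -0.2406  0.1558] yaw 31.7 -> shift [0.002  0.0035 0.3269] turn -0.0006 | rows: 3.1 shift, 0.0 turn
green [287. 238.] [ 441.7 -107.8] LxW [49. 28.] ang 74.1
green [325. 238.] [ 444.1 -235. ] LxW [110.  60.] ang -2.2
green [250. 182.] [632.1  15.4] LxW [81. 52.] ang 0.5
green [101. 176.] [657.2 541.5] LxW [54. 45.] ang -82.9
green [ 82. 162.] [705.9 609.7] LxW [54. 46.] ang -84.6
amber [ 48. 182.] [629.3 709.8] LxW [45. 44.] ang -81.9
```

```bash
python3 -m crank '[[0.003,0.002,0.09,0],[0.003,0.002,0.17,0],[0.003,0.002,0.24,0],[0.003,0.002,0.27,0],[0.003,0.002,0.285,0]]'
python3 -m crank '[[0,0,0.01,0],[0,0,0.02,0],[0,0,0.03,0],[0,0,0.037,0],[0,0,0.037,0]]'
python3 -m crank '[[0,0,0,0],[0,0,0,0],[0,0,0,0]]'
```

```text
clock: 4.57
position: [0.6208, -0.2401, 0.0427]
ee_rot: [0.962, 0.274, -0.0, -0.0]
ft_force: [-0.2, -0.4, -0.8]
grip_width: 0.274
grasp_force: 29.8
clock: 4.98
position: [0.6217, -0.2411, 0.0285]
ee_rot: [0.962, 0.273, 0.0, 0.0]
ft_force: [-0.2, -0.1, -0.3]
grip_width: 0.274
grasp_force: 29.8
clock: 5.23
position: [0.6218, -0.2411, 0.0287]
ee_rot: [0.962, 0.273, 0.0, 0.0]
ft_force: [-0.2, 0.0, -0.9]
grip_width: 0.272
grasp_force: 29.8
```

```bash
python3 -m crank '[[0,0,0.004,0],[0,0,0.006,0],[0,0,0.007,0],[0,0,0.007,0]]'
python3 -m crank '[[0,0,0,0],[0,0,0,0],[0,0,0,0],[0,0,0,0]]' 0.2
python3 -m crank '[[0,0,-0.05,0],[0,0,-0.15,0],[0,0,-0.25,0],[0,0,-0.35,0],[0,0,-0.4,0]]'
python3 -m crank '[[0,0,-0.1,0],[0,0,-0.1,0],[0,0,-0.1,0]]' 1
python3 - <<'E'
from h import *
c=shot('wrist','w4.png')
for b in blobs(c,'red',.031,100)+blobs(c,'amber',.056,100)+blobs(c,'green',.028,100): print(*b)
c=shot('top')
for b in blobs(c,'red',.031): print('top',*b)
plan(.474,-.113,.2,4.8)
E
```

```text
clock: 5.57
position: [0.6217, -0.241, 0.0259]
ee_rot: [0.962, 0.273, 0.0, 0.0]
ft_force: [-1.8, 0.6, 4.7]
grip_width: 0.272
grasp_force: 30.3
clock: 5.9
position: [0.6216, -0.2409, 0.0254]
ee_rot: [0.962, 0.273, -0.0, -0.0]
ft_force: [0.7, 0.2, 0.5]
grip_width: 0.598
grasp_force: 0.0
clock: 6.32
position: [0.6231, -0.2411, 0.1912]
ee_rot: [0.962, 0.273, 0.002, 0.002]
ft_force: [1.0, -0.3, 0.6]
grip_width: 0.603
grasp_force: 0.0
clock: 6.57
position: [0.6228, -0.2411, 0.2283]
ee_rot: [0.962, 0.273, 0.002, 0.001]
ft_force: [0.1, -0.3, -1.2]
grip_width: 0.986
grasp_force: 0.0
red [256. 170.] [ 622.7 -238.8] LxW [44. 23.] ang 31.1
amber [ 88. 226.] [ 477.8 -113.3] LxW [66. 53.] ang 6.8
green [188. 286.] [ 447.4 -244.9] LxW [135.  64.] ang 12.5
green [117. 214.] [ 487.9 -119.3] LxW [79. 55.] ang -16.2
green [57. 32.] [638.2   2.9] LxW [77. 51.] ang 5.0
top red [326. 187.] [ 613.1 -242.8] LxW [28. 22.] ang 34.9
at [ 0.6213 -0.241   0.2249] yaw 31.7 -> shift [-0.1451 -0.4657  0.0622] turn 0.4487 | rows: 4.7 shift, 3.8 turn
```

View pics/w4.png

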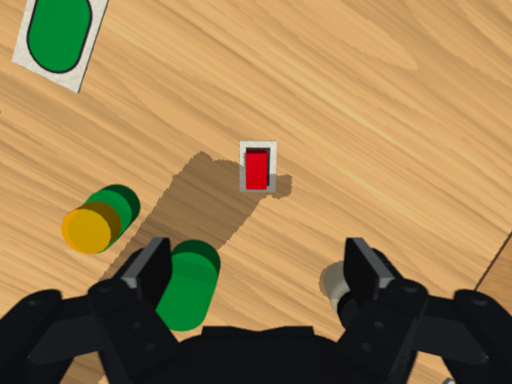

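Red lies centred on its card at (256,170). Next is amber, with the tool at yaw −13°, which matches the green piece under it.

```bash
python3 -m crank '[[-0.03,-0.09,0.01,0.09],[-0.06,-0.18,0.02,0.18],[-0.09,-0.28,0.03,0.27],[-0.12,-0.37,0.05,0.36],[-0.145,-0.466,0.062,0.45]]'
python3 -m crank '[[0,0,0,0.1],[0,0,0,0.2],[0,0,0,0.295],[0,0,0,0.295],[0,0,0,0.295]]'
python3 - <<'E'
from h import *
c=shot('wrist','w5.png')
for b in blobs(c,'amber',.056,100)+blobs(c,'green',.028,100)+blobs(c,'blue',.003,100): print(*b)
plan(.4745,-.1135,.05,-13)
E
```

```text
clock: 7.08
position: [0.4716, -0.1123, 0.1984]
ee_rot: [0.999, 0.038, -0.001, -0.0]
ft_force: [1.4, 0.9, 1.3]
grip_width: 0.998
grasp_force: 0.0
clock: 7.5
position: [0.4737, -0.1129, 0.1998]
ee_rot: [0.994, -0.112, -0.001, -0.0]
ft_force: [0.4, -0.4, 0.5]
grip_width: 0.998
grasp_force: 0.0
amber [260. 180.] [ 473.3 -114.3] LxW [56. 52.] ang -14.1
green [262. 207.] [ 438.  -108.2] LxW [52. 21.] ang 80.8
green [260. 150.] [ 497.7 -120. ] LxW [52. 37.] ang 77.2
green [388. 171.] [ 444.2 -242.9] LxW [123.  76.] ang 13.1
green [92. 39.] [629.    7.3] LxW [78. 50.] ang 4.6
blue [ 85. 207.] [473.2  91.7] LxW [91. 55.] ang -9.9
at [ 0.4739 -0.1129  0.2   ] yaw -12.8 -> shift [0.0019 0.0012 0.3749] turn 0.0037 | rows: 3.6 shift, 0.0 turn
```

View pics/w5.png

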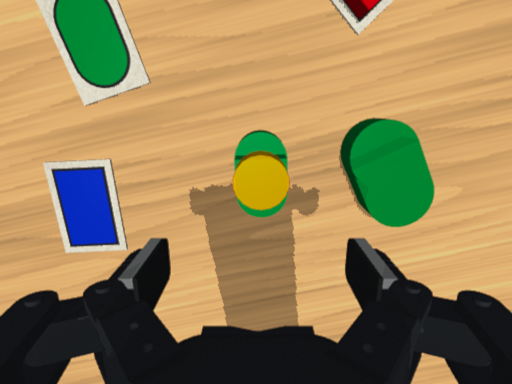

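```bash
python3 -m crank '[[0,0.003,0.09,0],[0,0.003,0.18,0],[0,0.003,0.27,0],[0,0.003,0.33,0],[0,0.003,0.36,0]]'
python3 -m crank '[[0,0,0.01,0],[0,0,0.016,0],[0,0,0.016,0]]'
python3 -m crank '[[0,0,0,0],[0,0,0,0],[0,0,0,0],[0,0,0,0],[0,0,0,0]]' -1 35
python3 -m crank '[[0,0,0,0],[0,0,0,0]]'
python3 -m crank '[[0,0,-0.05,0],[0,0,-0.12,0],[0,0,-0.2,0],[0,0,-0.28,0],[0,0,-0.3,0]]'
python3 - <<'E'
from h import *
c=shot('wrist','w6.png')
for b in blobs(c,'green',.028,100): print(*b)
plan(.6214,.2232,.14)
E
```

```text
clock: 7.97
position: [0.4719, -0.1136, 0.0532]
ee_rot: [0.994, -0.112, -0.002, -0.001]
ft_force: [-1.2, -0.5, 0.4]
grip_width: 1.0
grasp_force: 0.0
clock: 8.22
position: [0.4747, -0.1142, 0.0511]
ee_rot: [0.994, -0.113, 0.001, 0.0]
ft_force: [0.2, -1.1, 0.8]
grip_width: 1.001
grasp_force: 0.0
clock: 8.63
position: [0.4747, -0.1144, 0.0516]
ee_rot: [0.994, -0.113, 0.001, 0.0]
ft_force: [-1.6, 0.0, 7.9]
grip_width: 0.617
grasp_force: 35.5
clock: 8.8
position: [0.4747, -0.1145, 0.0516]
ee_rot: [0.994, -0.113, 0.001, 0.0]
ft_force: [-1.7, -0.7, 7.0]
grip_width: 0.618
grasp_force: 35.5
clock: 9.22
position: [0.4761, -0.1143, 0.1755]
ee_rot: [0.994, -0.113, 0.003, 0.001]
ft_force: [2.3, -0.6, -1.3]
grip_width: 0.612
grasp_force: 38.2
green [260. 170.] [ 485.5 -118.3] LxW [63. 54.] ang -14.3
green [397. 181.] [ 444.  -243.1] LxW [125.  77.] ang 13.3
green [78. 40.] [628.    6.3] LxW [76. 50.] ang 5.0
at [ 0.4761 -0.1144  0.1748] yaw -13.0 -> shift [ 0.1645 -0.9042  0.0871] turn 0.0000 | rows: 8.9 shift, 0.0 turn
```

View pics/w6.png

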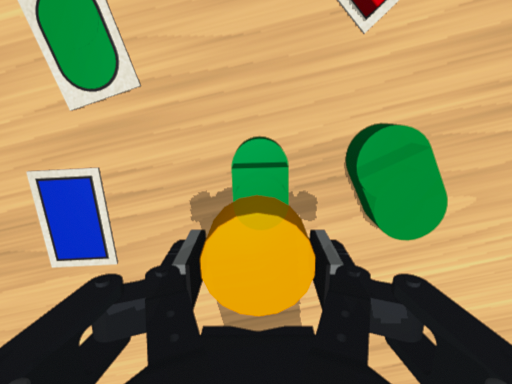

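Amber is held flat and green is free underneath. I carry amber to its card.

```bash
python3 -m crank '[[0.016,-0.09,0,0],[0.033,-0.18,0,0],[0.05,-0.27,0,0],[0.066,-0.36,0.02,0],[0.082,-0.452,0.04,0]]'
python3 -m crank '[[0.016,-0.09,0,0],[0.033,-0.18,0,0],[0.05,-0.27,0,0],[0.066,-0.36,0.02,0],[0.082,-0.452,0.047,0]]'
python3 -m crank '[[0,0,0,0],[0,0,0,0]]'
python3 - <<'E'
from h import *
c=shot('wrist','w7.png')
for b in blobs(c,'amber',.003,100): print(*b)
plan(.6214,.2232,.0265)
E
```

```text
clock: 9.68
position: [0.5468, 0.056, 0.1534]
ee_rot: [0.994, -0.113, 0.0, 0.0]
ft_force: [0.2, 0.2, -0.8]
grip_width: 0.615
grasp_force: 38.2
clock: 10.1
position: [0.6197, 0.225, 0.1346]
ee_rot: [0.994, -0.113, 0.0, 0.0]
ft_force: [0.5, -0.4, -1.3]
grip_width: 0.615
grasp_force: 38.2
clock: 10.27
position: [0.6176, 0.2263, 0.1327]
ee_rot: [0.994, -0.111, -0.002, -0.0]
ft_force: [1.4, -0.5, -1.4]
grip_width: 0.617
grasp_force: 38.2
amber [267. 237.] [559.3 231.6] LxW [165. 112.] ang -33.7
at [0.6182 0.2241 0.1336] yaw -12.9 -> shift [0.0082 0.0004 0.2677] turn 0.0000 | rows: 2.6 shift, 0.0 turn
```

View pics/w7.png

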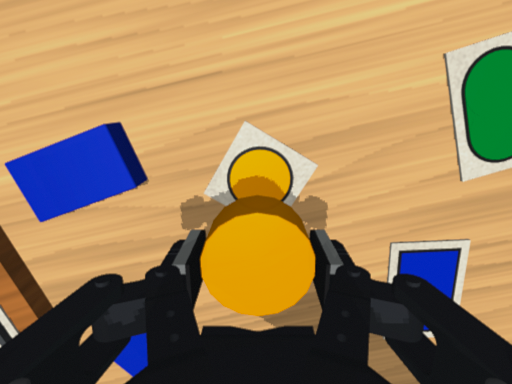

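```bash
python3 - <<'E'
from h import *
c=shot('wrist'); print(ray(c,261,178.5,.003))
E
python3 -m crank '[[0.008,0,0.08,0],[0.008,0,0.15,0],[0.008,0,0.2,0],[0.008,0,0.23,0],[0.008,0,0.24,0]]'
python3 -m crank '[[0,0,0.01,0],[0,0,0.018,0],[0,0,0.024,0],[0,0,0.024,0],[0,0,0.024,0]]'
```

```text
[0.62305066 0.22115511 0.003     ]
clock: 10.78
position: [0.6216, 0.2207, 0.0376]
ee_rot: [0.993, -0.114, -0.001, 0.001]
ft_force: [0.1, -0.2, -1.1]
grip_width: 0.623
grasp_force: 38.3
clock: 11.2
position: [0.6226, 0.2229, 0.0306]
ee_rot: [0.994, -0.113, 0.0, -0.0]
ft_force: [0.2, 0.2, -2.6]
grip_width: 0.618
grasp_force: 38.3
```

```bash
python3 -m crank '[[0,0,0.004,0],[0,0,0.008,0],[0,0,0.011,0],[0,0,0.011,0]]'
python3 -m crank '[[0,0,0,0],[0,0,0,0],[0,0,0,0],[0,0,0,0]]' 0.75
python3 -m crank '[[0,0,-0.05,0],[0,0,-0.15,0],[0,0,-0.25,0],[0,0,-0.35,0],[0,0,-0.4,0]]'
python3 -m crank '[[0,0,0,0],[0,0,0,0]]' 1
python3 - <<'E'
from h import *
c=shot('wrist','w8.png')
for b in blobs(c,'amber',.031,100)+blobs(c,'blue',.028,100)+blobs(c,'green',.003,100): print(*b)
plan(.4718,-.114,.19,-13)
E
```

```text
clock: 11.53
position: [0.6225, 0.223, 0.0267]
ee_rot: [0.994, -0.113, 0.0, 0.0]
ft_force: [-3.8, -2.7, 8.6]
grip_width: 0.615
grasp_force: 39.3
clock: 11.87
position: [0.6223, 0.2228, 0.0254]
ee_rot: [0.994, -0.113, 0.0, 0.0]
ft_force: [0.3, 0.2, 0.1]
grip_width: 0.872
grasp_force: 0.0
clock: 12.28
position: [0.6235, 0.2238, 0.191]
ee_rot: [0.994, -0.113, 0.003, -0.001]
ft_force: [0.6, 0.3, 0.5]
grip_width: 0.875
grasp_force: 0.0
clock: 12.45
position: [0.6228, 0.2231, 0.1867]
ee_rot: [0.994, -0.113, 0.001, -0.0]
ft_force: [0.9, -0.3, -0.4]
grip_width: 1.004
grasp_force: 0.0
amber [258. 178.] [622.6 224.3] LxW [58. 51.] ang -13.0
blue [177. 317.] [486.2 352. ] LxW [72. 48.] ang 27.8
blue [400. 258.] [502.   97.6] LxW [59. 50.] ang -9.8
blue [107. 168.] [665.2 365.3] LxW [98. 53.] ang -82.8
green [453. 111.] [638.2  17.3] LxW [90. 55.] ang 5.1
at [0.6221 0.2226 0.1849] yaw -13.0 -> shift [-0.1771  0.9045 -0.0126] turn 0.0003 | rows: 8.8 shift, 0.0 turn
```

View pics/w8.png

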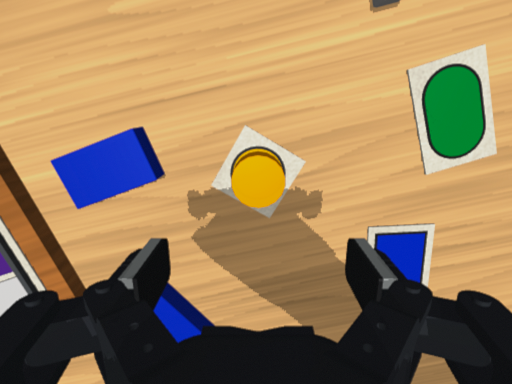

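Amber is placed at (258,178). The blue piece is close, so I take it next.

```bash
python3 -c "
from h import *
plan(.466,.363,.19,28)"
```

```text
at [0.6221 0.2226 0.1849] yaw -13.0 -> shift [-0.4591 -0.2543 -0.0126] turn -0.6831 | rows: 5.0 shift, 5.7 turn
```

```bash
python3 -m crank '[[-0.09,-0.05,0,-0.1],[-0.18,-0.1,0,-0.2],[-0.27,-0.15,0,-0.3],[-0.36,-0.2,-0.01,-0.4],[-0.459,-0.254,-0.012,-0.48]]'
python3 -m crank '[[0,0,0,-0.1],[0,0,0,-0.2],[0,0,0,-0.203],[0,0,0,-0.203]]'
python3 - <<'E'
from h import *
c=shot('wrist','w9.png')
for b in blobs(c,'blue',.028,100): print(*b)
plan(.466,.363,.023,28)
E
```

```text
clock: 12.92
position: [0.4667, 0.3611, 0.1887]
ee_rot: [0.99, 0.14, -0.001, 0.001]
ft_force: [0.0, 1.0, -0.2]
grip_width: 0.997
grasp_force: 0.0
clock: 13.25
position: [0.4686, 0.36, 0.1887]
ee_rot: [0.971, 0.24, -0.001, 0.0]
ft_force: [0.6, 0.2, 0.2]
grip_width: 0.999
grasp_force: 0.0
blue [464. 270.] [478.5 113.3] LxW [82. 51.] ang -10.0
blue [254. 171.] [470.9 366.2] LxW [89. 53.] ang 28.1
blue [357.  14.] [635.1 354.3] LxW [76. 21.] ang -62.2
at [0.4688 0.36   0.189 ] yaw 27.7 -> shift [-0.0027 -0.0099  0.415 ] turn -0.0043 | rows: 4.0 shift, 0.0 turn
```

View pics/w9.png

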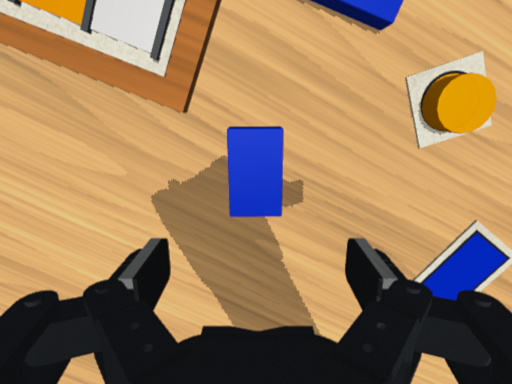

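Blue is at (254,171), aligned with the tool. I grasp it.

```bash
python3 -m crank '[[0.007,-0.009,0.1,0],[0.007,-0.009,0.2,0],[0.007,-0.009,0.3,0],[0.007,-0.009,0.36,0],[0.007,-0.009,0.395,0]]'
python3 -m crank '[[0,0,0.01,0],[0,0,0.018,0],[0,0,0.018,0]]'
python3 -m crank '[[0,0,0,0],[0,0,0,0],[0,0,0,0],[0,0,0,0],[0,0,0,0]]' -1 50
python3 -m crank '[[0,0,0,0],[0,0,0,0]]'
python3 -m crank '[[0,0,-0.05,0],[0,0,-0.12,0],[0,0,-0.2,0],[0,0,-0.28,0],[0,0,-0.3,0]]'
python3 - <<'E'
from h import *
plan(.473,.0908,.12,-9.8)
E
```

```text
clock: 13.72
position: [0.4683, 0.3632, 0.0281]
ee_rot: [0.971, 0.24, -0.002, 0.001]
ft_force: [1.5, -0.2, -0.3]
grip_width: 0.995
grasp_force: 0.0
clock: 13.97
position: [0.4702, 0.3657, 0.026]
ee_rot: [0.97, 0.241, 0.001, -0.0]
ft_force: [-0.4, 1.0, -0.8]
grip_width: 1.002
grasp_force: 0.0
clock: 14.38
position: [0.4704, 0.3656, 0.0265]
ee_rot: [0.97, 0.242, 0.001, -0.0]
ft_force: [-0.6, -1.5, 6.7]
grip_width: 0.62
grasp_force: 53.1
clock: 14.55
position: [0.4704, 0.3656, 0.0265]
ee_rot: [0.97, 0.242, 0.001, -0.0]
ft_force: [0.2, -1.9, 6.9]
grip_width: 0.617
grasp_force: 53.1
clock: 14.97
position: [0.4707, 0.3669, 0.1503]
ee_rot: [0.97, 0.242, 0.003, -0.001]
ft_force: [0.9, 1.6, -2.9]
grip_width: 0.615
grasp_force: 55.3
at [0.4707 0.3669 0.1503] yaw 28.0 -> shift [-0.3191  0.6122  0.0759] turn 0.6300 | rows: 6.7 shift, 5.3 turn
```

```bash
python3 -m crank '[[-0.04,0.08,0,0],[-0.08,0.15,0,0],[-0.12,0.23,0,0],[-0.16,0.306,0,0]]'
python3 -m crank '[[-0.03,0.06,0,0.1],[-0.06,0.12,0,0.2],[-0.1,0.19,0.02,0.3],[-0.13,0.25,0.03,0.4],[-0.16,0.306,0.05,0.5]]'
python3 -m crank '[[0,0,0,0.1],[0,0,0,0.13],[0,0,0,0.13],[0,0,0,0.13],[0,0,0,0.13]]'
python3 - <<'E'
from h import *
c=shot('wrist','w10.png')
plan(.473,.0908,.0295,-9.8)
E
```

```text
clock: 15.3
position: [0.4699, 0.2252, 0.1443]
ee_rot: [0.97, 0.242, -0.0, 0.0]
ft_force: [0.4, -0.6, -3.7]
grip_width: 0.616
grasp_force: 55.1
clock: 15.72
position: [0.4712, 0.087, 0.1249]
ee_rot: [1.0, -0.021, 0.0, 0.0]
ft_force: [2.1, -0.3, -4.0]
grip_width: 0.618
grasp_force: 55.1
clock: 16.13
position: [0.4712, 0.0893, 0.1249]
ee_rot: [0.996, -0.084, -0.0, 0.0]
ft_force: [-1.4, 0.7, -3.9]
grip_width: 0.612
grasp_force: 55.2
at [0.4713 0.0893 0.1249] yaw -9.7 -> shift [ 0.0036 -0.0043  0.2386] turn 0.0019 | rows: 2.3 shift, 0.0 turn
```

View pics/w10.png

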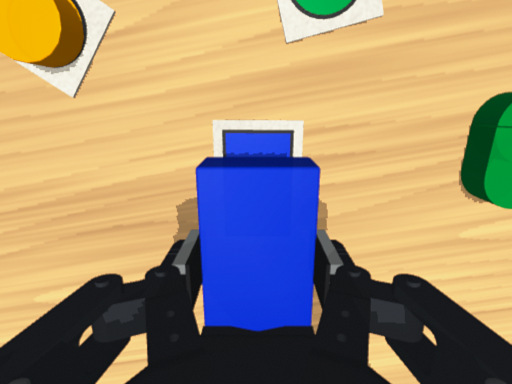

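Blue is held flat and aligned over its card. I lower it.

```bash
python3 -m crank '[[0.003,-0.004,0.07,0],[0.003,-0.004,0.14,0],[0.003,-0.004,0.18,0],[0.003,-0.004,0.21,0],[0.003,-0.004,0.22,0]]'
python3 -m crank '[[0,0,0.006,0],[0,0,0.012,0],[0,0,0.018,0],[0,0,0.022,0],[0,0,0.022,0]]'
```

```text
clock: 16.6
position: [0.4719, 0.0905, 0.0354]
ee_rot: [0.996, -0.085, -0.001, 0.0]
ft_force: [-0.3, -0.4, -3.3]
grip_width: 0.619
grasp_force: 55.1
clock: 17.02
position: [0.4736, 0.0905, 0.0295]
ee_rot: [0.996, -0.085, 0.001, 0.0]
ft_force: [-3.9, -0.4, 7.5]
grip_width: 0.622
grasp_force: 56.5
```

```bash
python3 -m crank '[[0,0,0,0],[0,0,0,0],[0,0,0,0],[0,0,0,0]]' 0.75
python3 -m crank '[[0,0,-0.05,0],[0,0,-0.15,0],[0,0,-0.25,0],[0,0,-0.35,0],[0,0,-0.4,0]]'
python3 -m crank '[[0,0,0,0],[0,0,0,0]]' 1
python3 - <<'E'
from h import *
c=shot('wrist','w11.png')
for b in blobs(c,'blue',.031,100): print(*b)
plan(.4718,-.114,.19,-13)
E
```

```text
clock: 17.35
position: [0.4732, 0.0904, 0.0285]
ee_rot: [0.996, -0.085, 0.0, -0.0]
ft_force: [-0.6, -0.2, 0.5]
grip_width: 0.88
grasp_force: 0.0
clock: 17.77
position: [0.4743, 0.0912, 0.1929]
ee_rot: [0.996, -0.085, 0.003, -0.0]
ft_force: [0.8, 1.2, 0.3]
grip_width: 0.87
grasp_force: 0.0
clock: 17.93
position: [0.4736, 0.0904, 0.1894]
ee_rot: [0.996, -0.086, 0.001, 0.0]
ft_force: [-0.3, 0.3, -0.3]
grip_width: 0.999
grasp_force: 0.0
blue [258. 176.] [474.3  91.7] LxW [92. 54.] ang -9.8
at [0.4728 0.0902 0.1881] yaw -9.8 -> shift [ 0.0845  0.5034 -0.0047] turn 0.0530 | rows: 4.9 shift, 0.4 turn
```

View pics/w11.png

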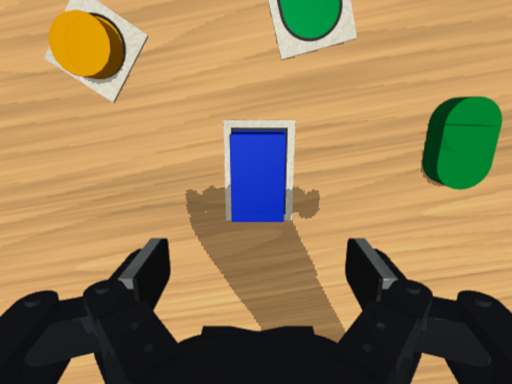

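Blue is placed at (258,176). The last piece is green.

```bash
python3 -m crank '[[0.017,0.1,0,0.05],[0.034,0.2,0,0.05],[0.05,0.3,0,0.05],[0.067,0.4,0,0.05],[0.0845,0.503,0,0.05]]'
python3 -m crank '[[0,0,0,0],[0,0,0,0],[0,0,0,0]]'
python3 - <<'E'
from h import *
c=shot('wrist','w12.png')
for b in blobs(c,'green',.028,100): print(*b)
plan(.4718,-.114,.0245,-13)
E
```

```text
clock: 18.4
position: [0.4708, -0.1151, 0.1868]
ee_rot: [0.994, -0.111, -0.001, -0.0]
ft_force: [1.9, 0.2, -0.8]
grip_width: 0.996
grasp_force: 0.0
clock: 18.65
position: [0.4714, -0.1129, 0.187]
ee_rot: [0.994, -0.112, -0.001, -0.001]
ft_force: [0.4, 0.5, -0.3]
grip_width: 0.997
grasp_force: 0.0
green [260. 174.] [ 472.1 -114.1] LxW [89. 53.] ang -11.2
green [394. 172.] [ 444. -243.] LxW [123.  77.] ang 13.1
green [85. 36.] [626.2   6.6] LxW [73. 50.] ang 4.6
at [ 0.4716 -0.1122  0.1873] yaw -12.7 -> shift [0.0015 0.0043 0.407 ] turn 0.0048 | rows: 3.9 shift, 0.0 turn
```

View pics/w12.png

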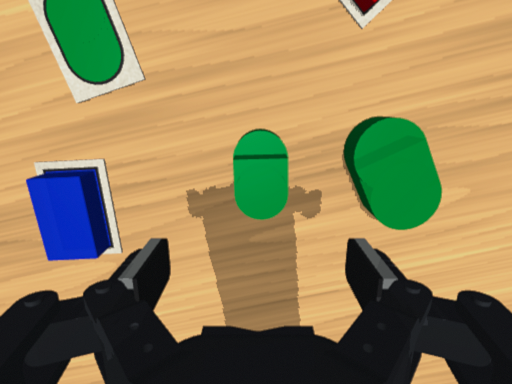

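Small green is at (260,174), clear of everything. I grasp it.

```bash
python3 -m crank '[[0.001,0.004,0.1,0],[0.001,0.004,0.2,0],[0.001,0.004,0.3,0],[0.001,0.004,0.36,0],[0.001,0.004,0.39,0]]'
python3 -m crank '[[0,0,0.01,0],[0,0,0.018,0],[0,0,0.018,0]]'
python3 -m crank '[[0,0,0,0],[0,0,0,0],[0,0,0,0],[0,0,0,0],[0,0,0,0]]' -1 50
python3 -m crank '[[0,0,0,0],[0,0,0,0]]'
python3 -m crank '[[0,0,-0.05,0],[0,0,-0.12,0],[0,0,-0.2,0],[0,0,-0.28,0],[0,0,-0.3,0]]'
python3 - <<'E'
from h import *
plan(.6382,.017,.12,4.8)
E
```

```text
clock: 19.12
position: [0.4699, -0.113, 0.0288]
ee_rot: [0.994, -0.11, -0.002, -0.001]
ft_force: [0.2, 0.6, -0.6]
grip_width: 1.002
grasp_force: 0.0
clock: 19.37
position: [0.4728, -0.1148, 0.0259]
ee_rot: [0.994, -0.111, 0.001, 0.0]
ft_force: [-0.6, -0.4, 1.2]
grip_width: 0.999
grasp_force: 0.0
clock: 19.78
position: [0.4729, -0.1154, 0.0264]
ee_rot: [0.994, -0.112, 0.001, 0.0]
ft_force: [-1.8, -0.1, 8.0]
grip_width: 0.617
grasp_force: 51.8
clock: 19.95
position: [0.4729, -0.1154, 0.0264]
ee_rot: [0.994, -0.112, 0.001, 0.0]
ft_force: [-1.5, 0.9, 8.1]
grip_width: 0.619
grasp_force: 51.8
clock: 20.37
position: [0.4741, -0.1154, 0.15]
ee_rot: [0.994, -0.111, 0.003, 0.001]
ft_force: [1.9, -0.4, -2.8]
grip_width: 0.616
grasp_force: 55.6
at [ 0.4741 -0.1154  0.15  ] yaw -12.8 -> shift [ 0.3269 -0.4135  0.0751] turn -0.2932 | rows: 5.1 shift, 2.5 turn
```

```bash
python3 -m crank '[[0.06,-0.08,0,-0.06],[0.12,-0.16,0,-0.12],[0.18,-0.24,0.02,-0.18],[0.25,-0.32,0.03,-0.24],[0.31,-0.39,0.05,-0.293]]'
python3 -m crank '[[0,0,0,0],[0,0,0,0],[0,0,0,0]]'
python3 - <<'E'
from h import *
c=shot('wrist','w13.png')
plan(.6382,.017,.0295,4.8)
E
```

```text
clock: 20.78
position: [0.629, 0.0108, 0.1249]
ee_rot: [0.999, 0.043, 0.0, 0.0]
ft_force: [2.0, -1.8, -1.9]
grip_width: 0.622
grasp_force: 55.4
clock: 21.03
position: [0.6269, 0.0093, 0.1242]
ee_rot: [0.999, 0.042, -0.001, 0.0]
ft_force: [-0.4, -0.3, -3.7]
grip_width: 0.615
grasp_force: 55.4
at [0.6269 0.0085 0.1248] yaw 4.7 -> shift [ 0.03   -0.0189  0.2383] turn -0.0016 | rows: 2.3 shift, 0.0 turn
```

View pics/w13.png

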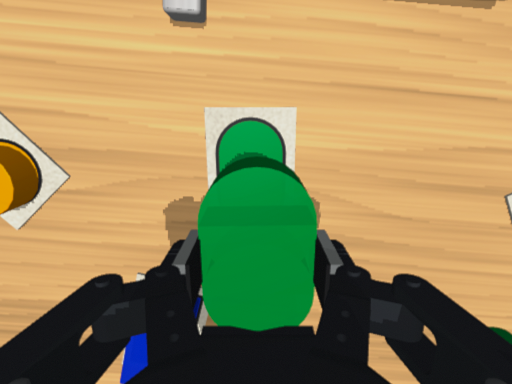

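Green is held and aligned with its card. I lower it.

```bash
python3 -m crank '[[0.015,-0.01,0.07,0],[0.03,-0.019,0.14,0],[0.03,-0.019,0.18,0],[0.03,-0.019,0.21,0],[0.03,-0.019,0.218,0]]'
python3 -m crank '[[0,0,0.006,0],[0,0,0.012,0],[0,0,0.018,0],[0,0,0.022,0],[0,0,0.022,0]]'
```

```text
clock: 21.5
position: [0.6374, 0.0165, 0.0363]
ee_rot: [0.999, 0.041, -0.001, 0.001]
ft_force: [-0.6, -1.2, -2.7]
grip_width: 0.617
grasp_force: 55.3
clock: 21.92
position: [0.6391, 0.0179, 0.0295]
ee_rot: [0.999, 0.042, 0.001, 0.0]
ft_force: [-0.1, -0.3, -2.8]
grip_width: 0.621
grasp_force: 55.5
```

```bash
python3 -m crank '[[0,0,0.002,0],[0,0,0.004,0],[0,0,0.004,0]]'
python3 -m crank '[[0,0,0,0],[0,0,0,0],[0,0,0,0],[0,0,0,0]]' 0.75
python3 -m crank '[[0,0,-0.05,0],[0,0,-0.15,0],[0,0,-0.25,0],[0,0,-0.35,0],[0,0,-0.45,0]]'
python3 -m crank '[[-0.2,0,-0.2,0],[-0.2,0,-0.2,0],[-0.2,0,-0.2,0],[-0.2,0,-0.2,0],[-0.2,0,-0.2,0]]'
python3 - <<'E'
from h import *
c=shot('wrist','w14.png')
for col in('green','red','blue','amber'):
    for b in blobs(c,col,.031,100): print(*b)
E
```

```text
clock: 22.17
position: [0.6392, 0.018, 0.0295]
ee_rot: [0.999, 0.042, 0.0, 0.0]
ft_force: [-7.8, -1.9, 13.9]
grip_width: 0.619
grasp_force: 57.3
clock: 22.5
position: [0.6389, 0.0181, 0.0276]
ee_rot: [0.999, 0.042, 0.0, 0.0]
ft_force: [-0.0, 0.0, 0.1]
grip_width: 0.874
grasp_force: 0.0
clock: 22.92
position: [0.6384, 0.0182, 0.2094]
ee_rot: [0.999, 0.042, -0.0, -0.0]
ft_force: [1.3, -0.9, 0.6]
grip_width: 0.876
grasp_force: 0.0
clock: 23.33
position: [0.5591, 0.0112, 0.2891]
ee_rot: [0.999, 0.041, 0.002, 0.001]
ft_force: [0.3, -0.5, -0.2]
grip_width: 0.878
grasp_force: 0.0
green [425. 251.] [ 446.6 -237.7] LxW [130.  83.] ang 15.0
green [257.  96.] [637.9  19.3] LxW [88. 54.] ang 5.9
red [452. 128.] [ 621.1 -231.5] LxW [48. 35.] ang 31.5
blue [196. 213.] [476.8  89.7] LxW [98. 56.] ang -9.7
blue [12. 49.] [664.9 313.8] LxW [54. 28.] ang -8.5
amber [95. 97.] [621.1 218.9] LxW [65. 52.] ang -85.3
```

View pics/w14.png

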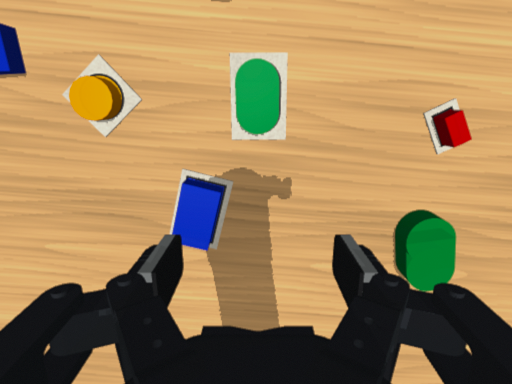

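All four pieces lie on their own cards: green (257,96), blue (196,213), amber (95,97) and red (452,128).

```bash
python3 -c "
from workcell import manip
print(manip.hand_in())"
```

```text
the job is handed in; nothing more can be done
None
```

I laid the red, amber, blue and green pieces flat on their own cards and handed the job in at about 23 s on the robot's clock; the hand-in gave no verdict, but my last pictures put each piece within a few millimetres of its card's centre.

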